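Take the long ash scoop out of the altar drawer

ROBOT

A 7-joint arm with a two-finger parallel gripper is mounted at the origin on the work surface. World frame = base frame: x ahead of the robot, y to its left, z up, the work surface at z = 0. Lengths are in m, angles in rad, forces in N, time in s.
With the tool pointing down it reaches from about 0.35 to 0.9 m from the base axis. Payload 8.1 kg.
Tool frame: the origin (TCP) lies at the very end of the fingers, on their centre line; the grasp point (between the pads) lies arm.pinch_z behind it (arm.pinch_z is the distance from the TCP to the grasp point, in m); y points along the fingers, z is the direction in which the jaws open and shut, and the axes are right-handed (so a half turn about y gives the same grasp; the last joint's range is limited). The gripper opens to 92 mm and grips with 3 to 60 N. Pads are 19 mm wide; open, the fingers measure 130 mm over their backs; the gripper's body (75 mm by 190 mm) begins 47 mm behind the grasp point.
Start: joints at [-1.395, 0.434, 0.025, 1.573, -0.012, 1.134, -0.075], TCP at [0.172, 0.601, 0.227] pointing down, gripper open.
Joint ranges: [-2.62, 2.62], [-0.44, 2.09], [-1.27, 1.32], [0.08, 2.57], [-1.32, 4.46], [0.12, 2], [-2.74, 2.74]. Speed limits (rad/s): [2.22, 2.22, 3.01, 3.01, 3.14, 3.14, 3.14].

INTERFACE

Orientations are given as [roll, pitch, yaw] about the fixed x, y, z axes, in that order (R = Rz(yaw) Ry(pitch) Rx(roll)).
In Python, from bench import readout, eyes, arm gives the robot as it stands. The module is installed in compiled form; this text tells all that it offers.
- The arm moves only by the tool drive_tool, never from a script. Its arguments are lists of equal length, an entry for each row: "twist": the turn, a rotation vector about the tool's x, y, z in rad, a list of three; "dp": the shift along the tool's x, y, z in cm, a list of three; "grip": the opening in per cent of the stroke, from 0 (shut) to 100 (fully open). A call has 1 to 5 rows; each row shifts and turns the commanded pose from where the row before left it, along the tool's axes as they then stand; what a row does not reach is not made up. A row lasts 1/8 s, in which the tool goes at most 62.5 mm and 10.7 degrees, less where a joint would pass 70% of its speed; a pose out of reach is approached as far as the arm can. A call with a gripper value outside its range is refused whole. The fingers move at their own pace and stop on an object; the grip force is fixed at half the most. Time passes only in rows, so rows that do not move let the fingers close. It gives the time, the measured TCP pose, the force and the opening at its end, in the units of the state.
- readout.observe(): the state, without advancing time (a new reading comes with each control period).
- eyes.read_camera(name): name is "scene" or "top" or "wrist"; returns the picture (480x640x3 uint8, red, green, blue); there is no depth.
- eyes.calibration(name): a dict with "mtx" (3x3 intrinsics, pixels), "k1" (the pictures are not rectified: a ray, as slopes to the right and down, at radius r is drawn at 1 + k1 r^2 times it, then the intrinsics apply), "R" (3x3) and "t" (3): a world point X has camera coordinates R X + t; the wrist camera has in their place "mount" (4x4, takes a point from camera to tool coordinates, whose origin is the TCP and whose axes are the tool frame's). Camera axes: x right, y down, z forward; pixel columns grow to the right and rows downward; lengths in m; the calibration is good to about 2 mm. A picture is of the moment at which its call begins: read the wrist's pose just before it. calibration takes no time and is no camera call.
- arm.sign_off(): hands the job in, once; it reports no verdict.
Trained networks look in the newest picture that a camera, given by its name, has taken for a name from the list of things; names that differ only in an ending like _2 or _b are one class to them, and where a whole thing is asked for, a point or a joint stands for the part that bears it (a point fixed in the world has none). Each returns a list of dicts, best first, with "p" (0 to 1); they miss things now and then, are a little off and sometimes report something else, mostly with a low value. They report only what shows in the picture. A call takes as long as a camera call.
- eyes.boxes_of(name, camera): "point" ([x, y, z] in m, in world coordinates, good to about 4 mm: the middle of the surface that is visible of it).
The state is a dict: "clock": time; "joints": joint angles; "joint_velocities": joint speeds; "joint_torque": joint torques, N m; "ee_pos": TCP position; "orientation": TCP orientation; "wrist_force": force on the tool from outside, world axes, zero at the start; "torque": the same for the moment, N m; "opening": finger opening in m.
Only numpy, scipy, OpenCV 4.12 (cv2) and the standard library are available. Lean on these libraries where they do the work, as an engineer would, in place of code of your own. Each camera call takes 0.05 s, during which the arm holds its last target.

TASK

Pull the altar's drawer open to its stop. The ash scoop in it is longer than the gap, so tip its handle end up and draw it out on the slant between the drawer front and the gilded rail without levering hard on the rail; leave the drawer open and the things round about where they stand. Finish with the scoop held still in the gripper, touching nothing else, all of it at least 8 cm higher than the top edge of the drawer front.

Things in the scene. Friction and masses are not known exactly. Their poses are not given: they have to be found in the camera images.
- altar: Fixed two-tier red altar shelf, right of the robot, front facing the robot's left (+-15 deg), 440 wide, 320 deep. Origin on the table, mid front face; x points into the altar (drawer opens to -x), y along the front, z up. Lower step top 90 high, x 0 to 170; upper tier top 158, things on it to 230. Drawer mouth mid front, 210 wide, ceiling 76 above the table.
- gilt_rail: Fixed gilded rail along the front edge of the lower step, over the drawer mouth: 440 long, 20 deep, its underside 76 and its top 90 mm above the table. Same origin and axes as the altar. Not to be levered on with the scoop.
- drawer (a joint): Drawer, m: 0 shut, 0.115 at its stop; friction about 2 N, stays put. Inside 180 wide (altar y), 280 long (altar x), floor 22 above the table; side and back walls to 56, front to 76 above the table. Front 14 thick; its inner face is at altar x 0 when shut, so the gap from it to the rail's outer face equals the joint value.
- drawer_handle (a point): Middle of the drawer's brass bar handle: a round bar 10 mm thick, 90 long, level and along the drawer front (altar y), 56 mm above the table; its axis is 40 mm out from the front's outer face, so a finger fits between.
- scoop: Loose ash scoop, 250 long, about 0.12 kg, lying lengthways in the drawer, handle to the drawer front. Origin mid-length on its underside; x from handle to tip, z up. Dark wood handle x -125 to -40, 18 wide, z 0 to 22; ferrule to -32 (top z 16); thin brass shank (z 5 to 14); brass shovel head x 65 to 125, 42 wide, 22 tall, open at the tip and top. Balances about x -22.
- scoop_grip (a point): Point in the middle of the handle's section, 45 mm from the handle's end: a good place to grip, across the 18 mm width. Axes as the scoop's.
- scoop_handle_end (a point): Middle of the end face of the scoop's handle (11 mm over its underside). Axes as the scoop's.
- scoop_tip (a point): Middle of the tip edge of the scoop's head (2 mm over its underside). Axes as the scoop's.
- jar: Bystander: glass jar with orange gasket, steel lid and wire clamp, 72 across, 81 high, standing at one end of the lower step. Origin under its centre.
- cup: Bystander: blue ceramic offering cup, 68 across, 48 high, standing at the other end of the lower step. Origin under its centre.
- tray: Bystander: red plastic tray, 130 by 200 (x by y), 22 high, on the table beyond the drawer's reach, in front of the altar. Origin under its centre.

How it is judged:
On the way, in this order (a step that is already met when the one before it is completed fails the run):
1. the drawer is pulled open to its stop (within 7 mm) (value of joint drawer above 0.108 m), for 0.2 s.
2. the scoop's handle end is up over the drawer front while its head is still under the gilded rail (height (world z) of scoop_handle_end above 0.085 m and x of scoop_tip in the frame of altar above 0.02 m and height (world z) of scoop_tip below 0.076 m), for 0.05 s.
At the end, for the whole second after the job is handed in: The scoop hangs still in the fingers (under 30 mm/s, 0.3 rad/s), both ends over 156 mm above the table (80 mm over the drawer front), touching neither altar, drawer, jar nor cup; drawer open over 90 mm; jar and cup within 20 mm, tray within 30 mm of their starts (height (world z) of each of scoop_handle_end, scoop_tip above 0.156 m and contact force between the fingers and scoop above 1 N and contact force between scoop and altar below 0.1 N and contact force between scoop and jar below 0.1 N and contact force between scoop and cup below 0.1 N and linear speed of scoop below 0.03 m/s and angular speed of scoop below 0.3 rad/s and value of joint drawer above 0.09 m and distance of each of jar, cup from where it was at the start of the episode below 0.02 m and distance of tray from where it was at the start of the episode below 0.03 m); the arm keeps its last pose, push and grip.
It fails at once if the scoop is levered on the gilded rail with more than 20 N (contact force between scoop and gilt_rail above 20 N).
It fails at once if the jar is shoved or tipped (distance of jar from where it was at the start of the episode above 0.03 m or angle between jar's own z axis and vertical above 0.4 rad).
It fails at once if the cup is shoved or tipped (distance of cup from where it was at the start of the episode above 0.03 m or angle between cup's own z axis and vertical above 0.4 rad).
It fails at once if the tray is shoved away (distance of tray from where it was at the start of the episode above 0.04 m).
It also fails if it takes over 58 s, if anything falls off the work surface, if the arm or the gripper's body presses on something with over 40 N, if the wrist force passes 120 N, or if a joint passes its speed limit or range.

## Working session

There is one attempt and no reset: what is moved stays moved. The work goes in short steps, Python scripts to look and compute and a tool call to move; the robot and the scene stay as the last step left them, time stands still between calls to the robot, and variables do not carry over. Pictures are saved under pics/ and viewed, and the job is handed in when it is done.

Besides the shell and the picture viewer there is one more tool, called after "Emit:" as name(argument=value, ...), one argument or row to a line, values as JSON. drive_tool: Moves the arm, as the interface text tells. Its arguments: {"type":"object","properties":{"twist":{"type":"array","items":{"type":"array","items":{"type":"number"}}},"dp":{"type":"array","items":{"type":"array","items":{"type":"number"}}},"grip":{"type":"array","items":{"type":"number"}}},"required":["twist","dp","grip"]}

```bash
mkdir -p pics; python3 - <<'E'
from bench import readout, eyes, arm
import cv2
print(readout.observe()); print(arm.pinch_z)
for n in ("scene","top"):
    im=eyes.read_camera(n); cv2.imwrite(f"pics/{n}0.png",im[:,:,::-1])
    print(eyes.calibration(n))
    for k in ("drawer_handle","altar","gilt_rail","jar","cup","tray","drawer"):
        print(n,k,[(d["p"],d["point"]) for d in eyes.boxes_of(k,n)[:2]])
print(eyes.calibration("wrist"), readout.observe()["clock"])
E
```

```text
{'clock': 0.0, 'joints': array([-1.39461804,  0.43520174,  0.02497174,  1.57410317, -0.0115864 ,
        1.13398566, -0.07509933]), 'joint_velocities': array([ 0.00100741, -0.00041786,  0.00081551, -0.00069904,  0.00031794,
        0.00037019,  0.00062342]), 'joint_torque': array([-8.06967564e-04, -6.67848372e+01,  9.84501690e-01, -3.14465368e+01,
       -6.04910916e-02,  4.26161487e-02,  1.55110242e-04]), 'ee_pos': array([0.17190672, 0.60036273, 0.22595581]), 'orientation': array([-1.57234197e+00, -1.52587663e-04, -2.78840497e-01]), 'wrist_force': array([-0.02453011, -0.63083941,  0.33613781]), 'torque': array([-0.01159066,  0.06922226, -0.01387822]), 'opening': 0.09182638863162877}
0.0188
{'mtx': array([[448.55132341,   0.        , 323.6278507 ],
       [  0.        , 448.55132341, 242.48687659],
       [  0.        ,   0.        ,   1.        ]]), 'k1': -0.1154326451112379, 'R': array([[-0.521253  ,  0.85331302,  0.01233647],
       [ 0.48326409,  0.30705853, -0.81986028],
       [-0.70338547, -0.42139286, -0.57243073]]), 't': array([ 0.32479378, -0.18577894,  1.20719286])}
scene 
[... 970 characters left out ...]
19, [0.553, -0.0981, 0.0726])]
top tray [(0.72, [0.4753, 0.3336, 0.0054]), (0.57, [0.5421, -0.12, 0.0904])]
top drawer [(0.92, [0.5571, -0.0947, 0.0759])]
{'mtx': array([[405.30399752,   0.        , 317.71693584],
       [  0.        , 405.30399752, 244.02087841],
       [  0.        ,   0.        ,   1.        ]]), 'k1': -0.06938496422646444, 'mount': array([[ 8.73827139e-04,  9.56675739e-01,  2.91154196e-01,
        -7.89843073e-02],
       [ 5.81141408e-04, -2.91154744e-01,  9.56675795e-01,
        -1.58099206e-01],
       [ 9.99999449e-01, -6.66767514e-04, -8.10382803e-04,
         3.96311628e-04],
       [ 0.00000000e+00,  0.00000000e+00,  0.00000000e+00,
         1.00000000e+00]])} 0.8
```

View pics/scene0.png

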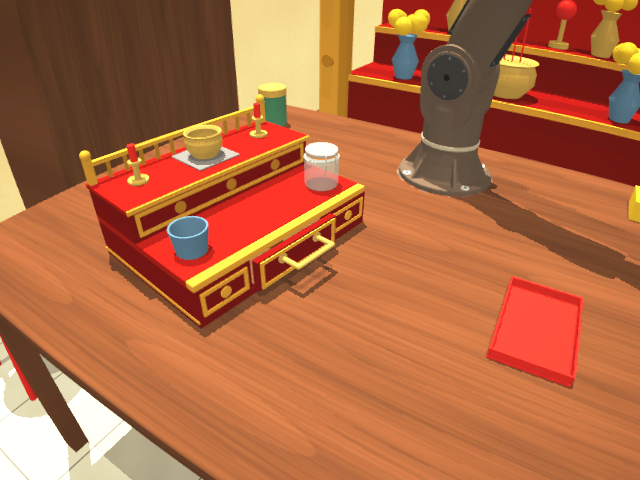

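View pics/top0.png

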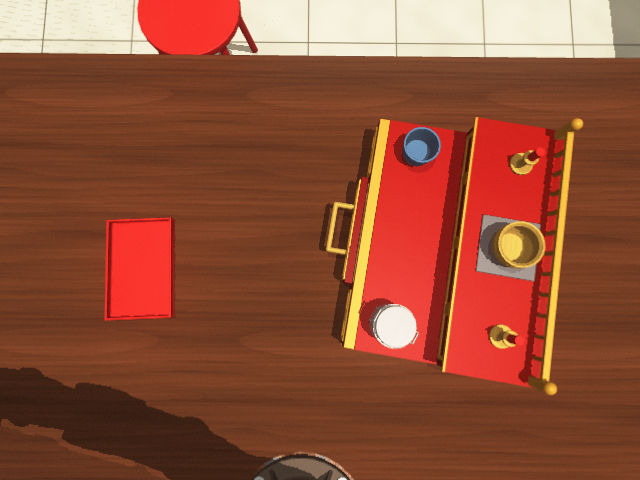

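The top view shows the altar with its rail's outer edge from about (380,119) to (345,348) and the brass handle bar from (334,204) to (327,250). The jar is at the near end (394,326), the cup at the far end (422,146), and the tray on the left, well clear.

```bash
cat > h.py <<'E'
from bench import readout, eyes, arm
import numpy as np, cv2
from scipy.spatial.transform import Rotation as Ro
def cam(n,obs=None):
    c=eyes.calibration(n)
    if n=="wrist":
        Rt=Ro.from_euler('xyz',obs["orientation"]).as_matrix(); M=np.array(c["mount"])
        R=Rt@M[:3,:3]; o=Rt@M[:3,3]+obs["ee_pos"]; return c,R.T,-R.T@o
    return c,np.array(c["R"]),np.array(c["t"])
def px2w(n,px,z,obs=None):
    c,R,t=cam(n,obs); K=c["mtx"]
    p=np.array([(px[0]-K[0,2])/K[0,0],(px[1]-K[1,2])/K[1,1]]); s=p.copy()
    for _ in range(20): s=p/(1+c["k1"]*(s@s))
    d=R.T@np.array([s[0],s[1],1]); o=-R.T@t
    return o+d*(z-o[2])/d[2]
def w2px(n,X,obs=None):
    c,R,t=cam(n,obs); q=R@np.asarray(X)+t; s=q[:2]/q[2]; s=s*(1+c["k1"]*(s@s)); K=c["mtx"]
    return s*[K[0,0],K[1,1]]+[K[0,2],K[1,2]]
E
python3 - <<'E'
from h import *
for px in ((379.5,119),(344,348)): print(px2w("top",px,.09))
for px in ((333,204),(327,250),(330,227)): print("h",px2w("top",px,.061))
for px in ((193,278),(363,188)): print("s",px2w("scene",px,.09))
for px in ((285,264),(333,242)): print("sh",px2w("scene",px,.061))
im=cv2.imread("pics/top0.png")[90:370,310:450]; cv2.imwrite("pics/tc.png",cv2.resize(im,None,fx=2.1,fy=2.1,interpolation=cv2.INTER_CUBIC))
im=cv2.imread("pics/scene0.png")[170:320,180:380]; cv2.imwrite("pics/sc.png",cv2.resize(im,None,fx=4,fy=4,interpolation=cv2.INTER_CUBIC))
E
```

```text
[ 0.76883577 -0.14715374  0.09      ]
[ 0.33612444 -0.07819382  0.09      ]
h [ 0.60647238 -0.05877728  0.061     ]
h [ 0.51633287 -0.04747134  0.061     ]
h [ 0.56109322 -0.05308597  0.061     ]
s [ 0.75387349 -0.16051331  0.09      ]
s [ 0.34598451 -0.07330417  0.09      ]
sh [ 0.61718689 -0.0825903   0.061     ]
sh [ 0.51547972 -0.04631864  0.061     ]
```

View pics/tc.png

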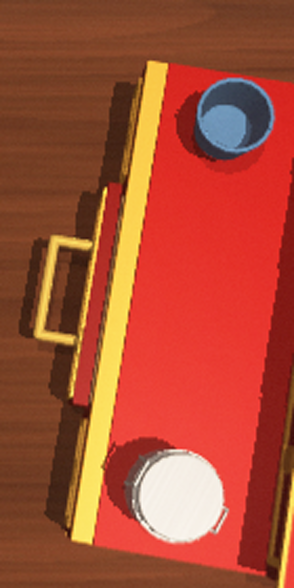

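View pics/sc.png

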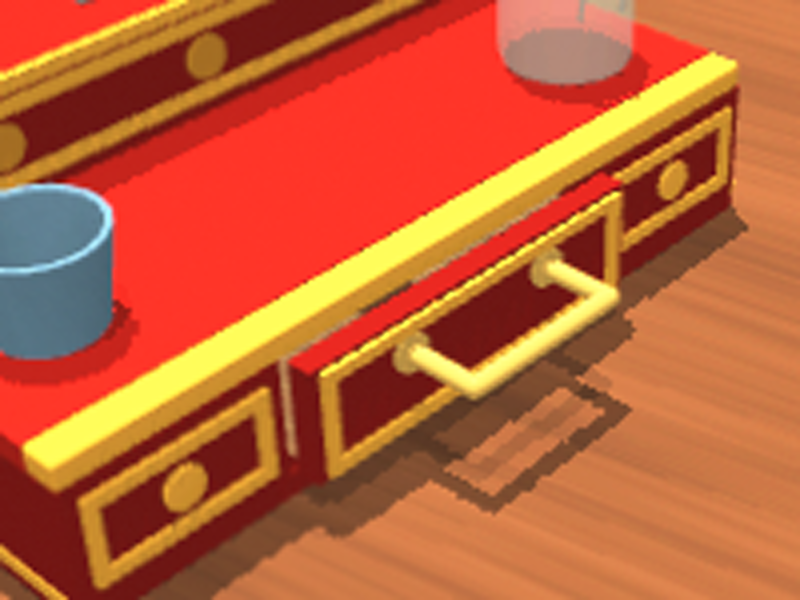

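```bash
python3 - <<'E'
from h import *
def pr(n,a,b,z):
    A=px2w(n,a,z);B=px2w(n,b,z);d=A-B; print(n,A.round(4),B.round(4),np.linalg.norm(d).round(4),"mid",((A+B)/2).round(4),"axis ang",np.degrees(np.arctan2(d[1],d[0])).round(2))
pr("top",(380.5,119.5),(344.3,348.6),.09)
pr("scene",(187,280),(363.7,186),.09)
pr("top",(335.2,204.8),(328,250.8),.059)
pr("scene",(298.7,266.5),(332.5,243.7),.058)
E
```

```text
top [ 0.7678 -0.1491  0.09  ] [ 0.3351 -0.0787  0.09  ] 0.4384 mid [ 0.5515 -0.1139  0.09  ] axis ang -9.23
scene [ 0.7625 -0.1649  0.09  ] [ 0.3371 -0.0762  0.09  ] 0.4346 mid [ 0.5498 -0.1206  0.09  ] axis ang -11.78
top [ 0.6053 -0.0632  0.059 ] [ 0.515  -0.0495  0.059 ] 0.0914 mid [ 0.5601 -0.0563  0.059 ] axis ang -8.63
scene [ 0.6072 -0.0609  0.058 ] [ 0.517  -0.0464  0.058 ] 0.0914 mid [ 0.5621 -0.0537  0.058 ] axis ang -9.12
```

Emit:
drive_tool(
  twist=[
    [0,-0.118,0],
    [0,0,0],
    [0,0,0],
    [0,0,0],
    [0,0,0],
  ],
  dp=[
    [0,0,0],
    [3.8,0.3,-4.5],
    [3.8,0.3,-4.5],
    [3.8,0.3,-4.5],
    [3.8,0.3,-4.5],
  ],
  grip=[30,30,30,30,30],
)

```text
clock: 1.42
ee_pos: [0.2941, 0.3972, 0.2149]
orientation: [-1.57, -0.0, -0.161]
wrist_force: [1.1, -0.0, -0.2]
opening: 0.0463
```

Emit:
drive_tool(
  twist=[
    [0,0,0],
    [0,0,0],
    [0,0,0],
    [0,0,0],
    [0,0,0],
  ],
  dp=[
    [3.8,0.3,-4.5],
    [3.8,0.3,-4.5],
    [3.8,0.3,-4.5],
    [3.8,0.3,-4.5],
    [3.8,0.3,-4.5],
  ],
  grip=[30,30,30,30,30],
)

```text
clock: 2.05
ee_pos: [0.4457, 0.1448, 0.2001]
orientation: [-1.57, -0.001, -0.161]
wrist_force: [0.5, 0.0, -0.4]
opening: 0.0272
```

Emit:
drive_tool(
  twist=[
    [0,0,0],
    [0,0,0],
    [0,0,0],
    [0,0,0],
  ],
  dp=[
    [3.8,0.5,-4.5],
    [3.8,0.5,-4.5],
    [3.8,0.5,-4.5],
    [0,0,0],
  ],
  grip=[30,30,30,30],
)

```text
clock: 2.55
ee_pos: [0.5371, -0.0105, 0.1846]
orientation: [-1.573, -0.001, -0.168]
wrist_force: [-0.8, 0.1, -1.0]
opening: 0.0278
```

```bash
python3 - <<'E'
from h import *
o=readout.observe(); print(o)
im=eyes.read_camera("wrist"); cv2.imwrite("pics/w1.png",im[:,:,::-1])
for k in ("drawer_handle","gilt_rail"): print([(d["p"],d["point"]) for d in eyes.boxes_of(k,"wrist")[:2]])
E
```

```text
{'clock': 2.55, 'joints': array([-0.33475177,  0.33760139,  0.33081605,  1.86434183, -0.12867048,
        0.95972512,  1.45495914]), 'joint_velocities': array([-0.06061511, -0.02572715, -0.07026126,  0.037134  , -0.01359539,
        0.01023568, -0.05971676]), 'joint_torque': array([  2.45898709, -52.50169516,   5.65895677, -29.0880096 ,
         0.23345901,  -0.20308466,   1.0798749 ]), 'ee_pos': array([ 0.53709033, -0.0105127 ,  0.18459108]), 'orientation': array([-1.57309286e+00, -1.32874185e-03, -1.68461888e-01]), 'wrist_force': array([-0.83093382,  0.13183397, -0.97699659]), 'torque': array([0.05288728, 0.03491402, 0.00707672]), 'opening': 0.02776341945864901}
[]
[(0.71, [0.4546, -0.1104, 0.0912]), (0.37, [0.4738, 0.2644, 0.0044])]
```

View pics/w1.png

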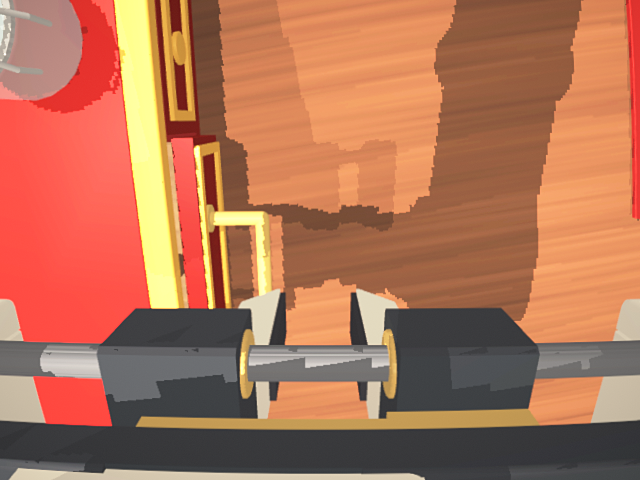

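The wrist view shows the handle's near corner at about (263,214), with the bar running down to (264,300). The fingers straddle a line to its right, as planned.

```bash
python3 - <<'E'
from h import *
o=readout.observe(); print(o["ee_pos"],o["orientation"])
for p in ((263,214),(263,255),(264,295)): print(px2w("wrist",p,.059,o))
for p in ((119,0),(150,200),(165,305)): print("rail inner/outer?",px2w("wrist",p,.09,o))
for p in ((155,0),(173,200),(183,305)): print("rail outer",px2w("wrist",p,.09,o))
E
```

```text
[ 0.53527839 -0.0043349   0.18463294] [-1.57027042e+00  5.87757325e-04 -1.60359626e-01]
[ 0.51404685 -0.04037492  0.059     ]
[ 0.54441805 -0.04653358  0.059     ]
[ 0.57606824 -0.05223074  0.059     ]
rail inner/outer? [ 0.37063727 -0.09274524  0.09      ]
rail inner/outer? [ 0.48702748 -0.10483359  0.09      ]
rail inner/outer? [ 0.5597984  -0.11506708  0.09      ]
rail outer [ 0.37486942 -0.07197507  0.09      ]
rail outer [ 0.48952321 -0.09005502  0.09      ]
rail outer [ 0.5617268  -0.10254133  0.09      ]
```

Emit:
drive_tool(
  twist=[
    [0,0,0],
    [0,0,0],
    [0,0,0],
    [0,0,0],
  ],
  dp=[
    [3.3,0,-4.6],
    [0,3,0],
    [0,1,0],
    [0,0,0],
  ],
  grip=[32,32,32,32],
)

```text
clock: 3.2
ee_pos: [0.5601, -0.054, 0.1444]
orientation: [-1.57, 0.002, -0.158]
wrist_force: [0.6, 0.2, 0.6]
opening: 0.0294
```

```bash
python3 - <<'E'
from h import *
o=readout.observe(); print(o["clock"],o["ee_pos"],o["orientation"],o["joint_velocities"].round(3))
im=eyes.read_camera("wrist"); cv2.imwrite("pics/w2.png",im[:,:,::-1])
im=eyes.read_camera("scene"); cv2.imwrite("pics/s2.png",im[:,:,::-1])
o=readout.observe(); print(o["ee_pos"])
E
```

```text
3.2 [ 0.56006461 -0.05399449  0.14435632] [-1.5702847   0.00185446 -0.15836051] [-0.    -0.017  0.011 -0.024  0.006  0.01  -0.001]
[ 0.56105612 -0.05464749  0.14547785]
```

View pics/w2.png

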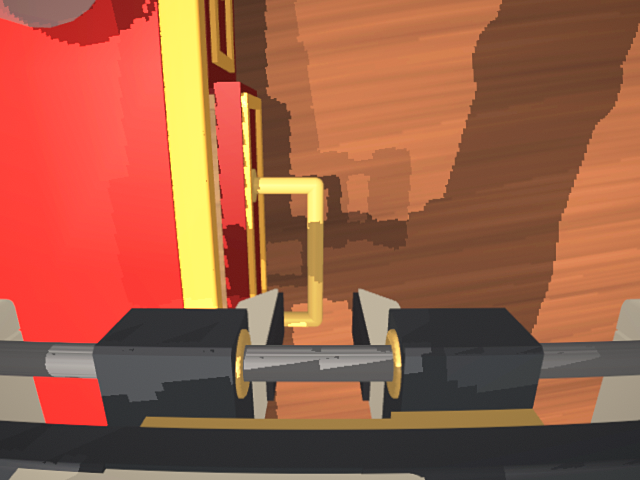

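View pics/s2.png

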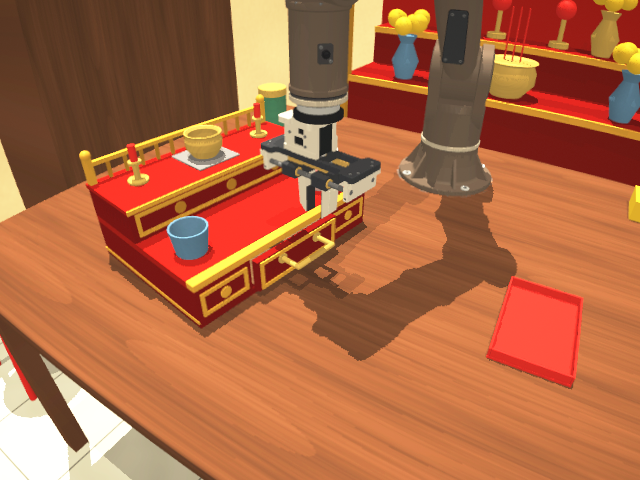

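```bash
python3 - <<'E'
from h import *
o=readout.observe(); e=o["ee_pos"]
print(w2px("wrist",[e[0],e[1],.059],o), w2px("wrist",e,o))
for p in ((316,185),(314,322)): print(px2w("wrist",p,.059,o))
E
```

```text
[317.31319556 250.76489709] [317.1072743  312.50247525]
[ 0.51967729 -0.04876606  0.059     ]
[ 0.61036341 -0.06487067  0.059     ]
```

The bar, from (316,185) to (314,322), is centred between the fingers, so I'm lowering now.

Emit:
drive_tool(
  twist=[
    [0,0,0],
    [0,0,0],
    [0,0,0],
    [0,0,0],
    [0,0,0],
  ],
  dp=[
    [0.3,4,0],
    [0,4,-0.1],
    [0,2.2,0],
    [0,0,0],
    [0,0,0],
  ],
  grip=[32,32,32,32,0],
)

```text
clock: 3.92
ee_pos: [0.5647, -0.0571, 0.0442]
orientation: [-1.57, -0.002, -0.16]
wrist_force: [0.7, 0.6, 0.5]
opening: 0.0233
```

Emit:
drive_tool(
  twist=[
    [0,0,0],
    [0,0,0],
    [0,0,0],
  ],
  dp=[
    [0,0,0],
    [0,0,0],
    [0,0,0],
  ],
  grip=[0,0,0],
)

```text
clock: 4.3
ee_pos: [0.5646, -0.0572, 0.0439]
orientation: [-1.57, -0.002, -0.161]
wrist_force: [-1.7, 1.7, 7.1]
opening: 0.009
```

Gripped the bar (9 mm opening). Next I pull along tool +z.

Emit:
drive_tool(
  twist=[
    [0,0,0],
    [0,0,0],
    [0,0,0],
    [0,0,0],
    [0,0,0],
  ],
  dp=[
    [0,0,1.5],
    [0,0,2],
    [0,0,2],
    [0,0,2],
    [0,0,1.5],
  ],
  grip=[0,0,0,0,0],
)

```text
clock: 4.92
ee_pos: [0.5792, 0.0316, 0.044]
orientation: [-1.571, -0.002, -0.161]
wrist_force: [0.4, -3.0, 6.4]
opening: 0.0089
```

Emit:
drive_tool(
  twist=[
    [0,0,0],
    [0,0,0],
    [0,0,0],
    [0,0,0],
  ],
  dp=[
    [0,0,1.0],
    [0,0,0.5],
    [0,0,0],
    [0,0,0],
  ],
  grip=[0,0,0,0],
)

```text
clock: 5.42
ee_pos: [0.5818, 0.0471, 0.044]
orientation: [-1.569, -0.003, -0.16]
wrist_force: [0.6, 1.8, 6.3]
opening: 0.009
```

Emit:
drive_tool(
  twist=[
    [0,0,0],
    [0,0,0],
    [0,0,0],
  ],
  dp=[
    [0,0,0.5],
    [0,0,0.4],
    [0,0,0],
  ],
  grip=[0,0,0],
)

```text
clock: 5.8
ee_pos: [0.583, 0.0547, 0.044]
orientation: [-1.571, -0.002, -0.161]
wrist_force: [-0.2, -1.9, 6.4]
opening: 0.009
```

```bash
python3 - <<'E'
from h import *
o=readout.observe(); print(o["clock"],o["ee_pos"],o["wrist_force"])
im=eyes.read_camera("top"); cv2.imwrite("pics/t3.png",im[:,:,::-1])
E
```

```text
5.8 [0.58303828 0.05467118 0.04398227] [-0.15233272 -1.94266127  6.41789431]
```

View pics/t3.png

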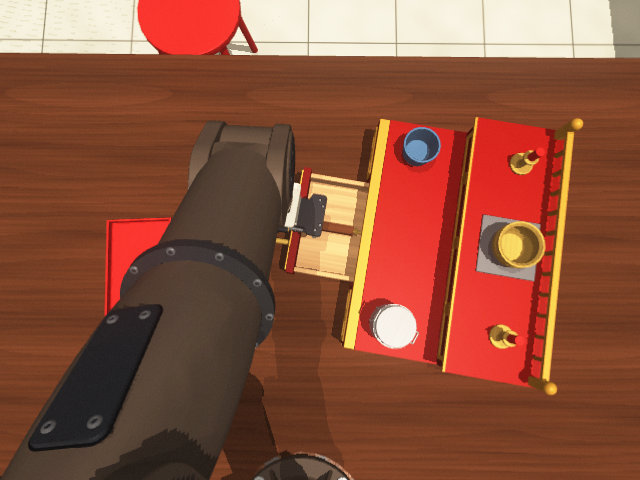

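Emit:
drive_tool(
  twist=[
    [0,0,0],
    [0,0,0],
    [0,0,0],
  ],
  dp=[
    [0,0,0.4],
    [0,0,0.3],
    [0,0,0],
  ],
  grip=[0,0,0],
)

```text
clock: 6.22
ee_pos: [0.583, 0.0548, 0.0439]
orientation: [-1.577, -0.001, -0.166]
wrist_force: [-4.2, -18.5, 11.9]
opening: 0.0087
```

Emit:
drive_tool(
  twist=[
    [0,0,0],
    [0,0,0],
    [0,0,0],
    [0,0,0],
    [0,0,0],
  ],
  dp=[
    [0,0,-0.5],
    [0,0,-0.1],
    [0,0,0],
    [0,0,0],
    [0,-4,0],
  ],
  grip=[0,32,32,32,32],
)

```text
clock: 6.85
ee_pos: [0.5798, 0.0564, 0.0807]
orientation: [-1.573, 0.006, -0.16]
wrist_force: [1.3, 0.4, 0.2]
opening: 0.029
```

Emit:
drive_tool(
  twist=[
    [0,0,0],
    [0,0.186,0],
    [0,0.186,0],
    [0,0.186,0],
    [0,0.186,0],
  ],
  dp=[
    [0,-6,0],
    [0,-4,0],
    [0,-3,0],
    [0,0,0],
    [0,0,0],
  ],
  grip=[60,60,60,60,60],
)

```text
clock: 7.48
ee_pos: [0.5821, 0.0567, 0.2132]
orientation: [-1.57, 0.0, -0.91]
wrist_force: [-0.1, 0.1, -1.0]
opening: 0.0551
```

Emit:
drive_tool(
  twist=[
    [0,0.186,0],
    [0,0.186,0],
    [0,0.186,0],
    [0,0.186,0],
    [0,0.082,0],
  ],
  dp=[
    [0,0,0],
    [0,0,0],
    [0,0,0],
    [0,0,0],
    [0,0,0],
  ],
  grip=[60,60,60,60,60],
)

```text
clock: 8.1
ee_pos: [0.5819, 0.0567, 0.2125]
orientation: [-1.571, -0.0, -1.734]
wrist_force: [-0.3, 0.4, 0.8]
opening: 0.0552
```

```bash
python3 - <<'E'
from h import *
o=readout.observe(); print(o["clock"],o["ee_pos"],o["orientation"],o["joints"].round(2),o["joint_velocities"].round(3))
im=eyes.read_camera("wrist"); cv2.imwrite("pics/w4.png",im[:,:,::-1])
for k in ("scoop","scoop_grip","scoop_handle_end","scoop_tip"): print(k,[(d["p"],d["point"]) for d in eyes.boxes_of(k,"wrist")[:2]])
im=eyes.read_camera("top"); cv2.imwrite("pics/t4.png",im[:,:,::-1])
for k in ("scoop","scoop_grip","scoop_handle_end","scoop_tip","drawer_handle"): print(k,[(d["p"],d["point"]) for d in eyes.boxes_of(k,"top")[:2]])
o=readout.observe(); print(o["clock"],o["ee_pos"],o["orientation"])
E
```

```text
8.1 [0.58187544 0.05668654 0.21251995] [-1.57120148e+00 -1.24245870e-04 -1.73436432e+00] [-0.72  0.45  0.76  1.74 -0.34  1.09 -0.01] [-0.101  0.04   0.165  0.011 -0.086  0.02  -0.521]
scoop [(0.64, [0.567, -0.0415, 0.0416])]
scoop_grip [(0.73, [0.5657, -0.0421, 0.0432])]
scoop_handle_end [(0.79, [0.5663, -0.0436, 0.0474])]
scoop_tip [(0.8, [0.5653, -0.0398, 0.0452])]
scoop [(0.58, [0.5618, -0.0586, 0.042])]
scoop_grip [(0.33, [0.5707, -0.0444, 0.0257])]
scoop_handle_end [(0.87, [0.5646, -0.0587, 0.0465])]
scoop_tip [(0.93, [0.5644, -0.0596, 0.0393])]
drawer_handle [(0.58, [0.5678, -0.046, 0.0201])]
8.65 [0.58205318 0.05607015 0.21276509] [-1.57077929e+00  1.22110274e-04 -1.73058911e+00]
```

View pics/w4.png

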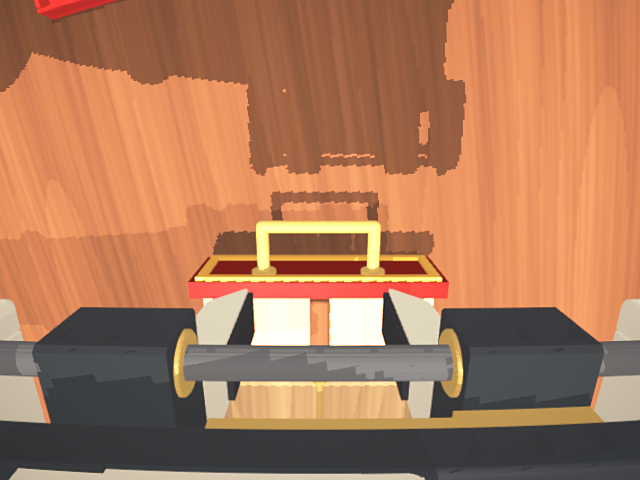

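View pics/t4.png

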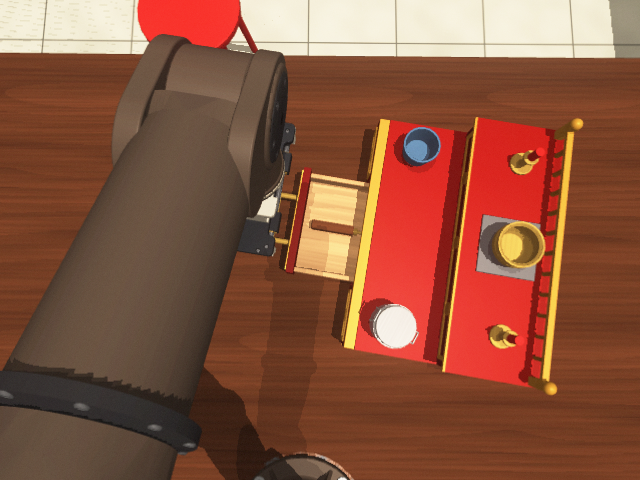

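The top view shows the open drawer with the scoop's dark handle from about (311,225) to (352,231), partly under the rail.

```bash
python3 - <<'E'
from h import *
im=cv2.imread("pics/t4.png")[160:290,270:390]; cv2.imwrite("pics/t4c.png",cv2.resize(im,None,fx=4.5,fy=4.5,interpolation=cv2.INTER_CUBIC))
E
```

```text
(no output)
```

View pics/t4c.png

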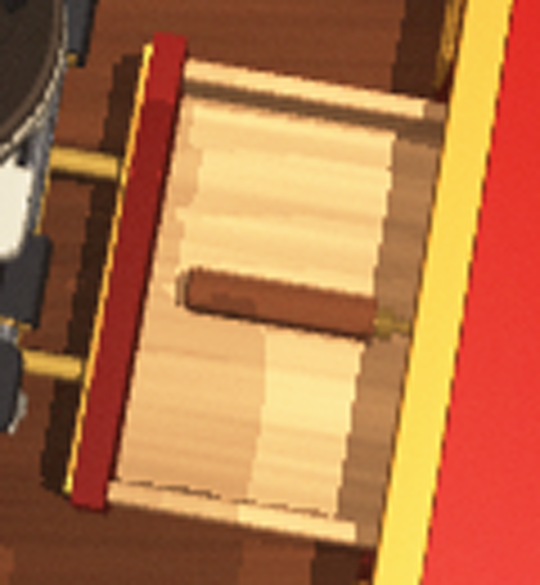

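```bash
python3 - <<'E'
from h import *
xa=np.array([-.160,-.987,0]);ya=np.array([.987,-.160,0]);O=np.array([.556,-.112,0])
f=lambda c:(270+c[0]/4.5,160+c[1]/4.5)
def s(n,c,z):
    P=px2w("top",f(c),z); print(n,P.round(4),"altar",((P-O)@xa).round(4),((P-O)@ya).round(4)); return P
A=s("hend",(190,290),.044);B=s("wood/ferr",(376,316),.044);d=B-A;print(np.linalg.norm(d),np.arctan2(d[1],d[0]))
for c in((185,50),(107,505),(165,170),(135,350)): s("front inner top",c,.076)
for c in((468,0),(375,585),(420,300)): s("rail outer top",c,.09)
o=readout.observe();e=o["ee_pos"];print(e,(e-O)@xa,(e-O)@ya)
E
```

```text
hend [ 0.5684 -0.0185  0.044 ] altar -0.0943 -0.0027
wood/ferr [ 0.5575 -0.1002  0.044 ] altar -0.0119 -0.0004
0.08237072519371565 -1.70302305026629
front inner top [ 0.6679 -0.0156  0.076 ] altar -0.113 0.0951
front inner top [0.4725 0.0152 0.076 ] altar -0.1121 -0.1027
front inner top [ 0.6153 -0.0076  0.076 ] altar -0.1126 0.0418
front inner top [0.5378 0.0043 0.076 ] altar -0.1119 -0.0366
rail outer top [ 0.687  -0.1358  0.09  ] altar 0.0025 0.1331
rail outer top [ 0.4402 -0.0954  0.09  ] altar 0.0022 -0.117
rail outer top [ 0.558  -0.1146  0.09  ] altar 0.0022 0.0024
[0.58205318 0.05607015 0.21276509] -0.17005374597369996 -0.0011767319924402212
```

```bash
cat > plan.py <<'E'
import numpy as np, heapq
S=35.
def rect(s0,s1,w0,w1,n=3.):
    a=np.arange(s0,s1+.1,n); b=np.arange(w0,w1+.1,n)
    P=[np.c_[a,0*a+w0],np.c_[a,0*a+w1],np.c_[0*b+s0,b],np.c_[0*b+s1,b]]
    return np.vstack(P)
scoop=np.vstack([rect(0,85,0,22),rect(85,93,2,16),rect(93,190,5,14),rect(190,250,0,22)])-[S,11]
grip=np.vstack([rect(-10,10,-7,59),rect(-37.5,37.5,58,150)])   # tool frame rel. to scoop-centre at grip; TCP at w=3 -> -8
obs=[(0,400,76,90),(-129,-115,0,76),(-200,400,-20,22),(165,200,0,56)]
obsg=[(0,400,0,90),(-129,-115,0,76),(-200,165,-20,22),(170,400,0,158)]
def sd(P,o):
    x0,x1,z0,z1=o
    dx=np.maximum(x0-P[:,0],P[:,0]-x1);dz=np.maximum(z0-P[:,1],P[:,1]-z1)
    return np.where((dx>0)&(dz>0),np.hypot(np.maximum(dx,0),np.maximum(dz,0)),np.maximum(dx,dz)).min()
def clr(X,Z,th):
    c,s=np.cos(th),np.sin(th)
    T=lambda P:np.c_[X+c*P[:,0]+s*P[:,1],Z-s*P[:,0]+c*P[:,1]]
    A,G=T(scoop),T(grip)
    return min([sd(A,obs[i]) for i in range(4)]+[sd(G,o) for o in obsg])
if __name__=="__main__":
    Xs=np.arange(-150,-30,5.);Zs=np.arange(33,300,5.);Ts=np.radians(np.arange(0,61,3.))
    C=np.array([[[clr(x,z,t) for t in Ts] for z in Zs] for x in Xs])
    i0=(int(np.argmin(abs(Xs+60))),0,0)
    D={i0:0};Q=[(0,i0)];pr={}
    while Q:
        d,n=heapq.heappop(Q)
        if d>D[n]:continue
        if Zs[n[1]]>=290: break
        for di in(-1,0,1):
         for dj in(-1,0,1):
          for dk in(-1,0,1):
            m=(n[0]+di,n[1]+dj,n[2]+dk)
            if not all(0<=m[q]<C.shape[q] for q in range(3)) or m==n: continue
            c=C[m]
            near=m[1]<=2
            if c<(-0.5 if near else 2): continue
            w=np.sqrt(di*di+dj*dj+dk*dk)*(1+40*np.exp(-c/3.))
            if d+w<D.get(m,1e9): D[m]=d+w;pr[m]=n;heapq.heappush(Q,(d+w,m))
    else: print("none")
    path=[n]
    while n in pr:n=pr[n];path.append(n)
    for n in path[::-1]:
        X,Z,t=Xs[n[0]],Zs[n[1]],Ts[n[2]]
        tip=(X+np.cos(t)*215-np.sin(t)*9,Z-np.sin(t)*215-np.cos(t)*9); he=Z+np.sin(t)*35
        print(X,Z,round(np.degrees(t)),"clr",C[n].round(1),"tip",np.round(tip),"hend z",round(he))
E
time python3 plan.py
```

```text
none
-60.0 33.0 0 clr 0.0 tip [155.  24.] hend z 33
-60.0 38.0 0 clr 5.0 tip [155.  29.] hend z 38
-60.0 43.0 0 clr 10.0 tip [155.  34.] hend z 43
-65.0 48.0 0 clr 15.0 tip [150.  39.] hend z 48
-65.0 53.0 0 clr 12.0 tip [150.  44.] hend z 53
-65.0 58.0 3 clr 13.8 tip [149.  38.] hend z 60
-65.0 63.0 3 clr 10.1 tip [149.  43.] hend z 65
-65.0 68.0 6 clr 11.8 tip [148.  37.] hend z 72
-70.0 73.0 6 clr 7.3 tip [143.  42.] hend z 77
-70.0 78.0 9 clr 6.0 tip [141.  35.] hend z 83
-75.0 83.0 12 clr 4.9 tip [133.  29.] hend z 90
-80.0 83.0 12 clr 3.2 tip [128.  29.] hend z 90
-85.0 88.0 12 clr 3.0 tip [123.  34.] hend z 95
-90.0 88.0 12 clr 4.0 tip [118.  34.] hend z 95
-95.0 88.0 12 clr 4.9 tip [113.  34.] hend z 95
-100.0 93.0 15 clr 4.7 tip [105.  29.] hend z 102
-105.0 93.0 15 clr 4.7 tip [100.  29.] hend z 102
-110.0 93.0 15 clr 4.7 tip [95. 29.] hend z 102
-115.0 98.0 15 clr 5.6 tip [90. 34.] hend z 107
-120.0 98.0 15 clr 6.8 tip [85. 34.] hend z 107
-125.0 98.0 15 clr 7.5 tip [80. 34.] hend z 107
-130.0 98.0 15 clr 6.5 tip [75. 34.] hend z 107
-135.0 103.0 18 clr 4.1 tip [67. 28.] hend z 114
-140.0 108.0 18 clr 5.4 tip [62. 33.] hend z 119
-145.0 113.0 21 clr 3.7 tip [52. 28.] hend z 126
-145.0 118.0 21 clr 3.3 tip [52. 33.] hend z 131
-150.0 123.0 24 clr 3.5 tip [43. 27.] hend z 137
-150.0 128.0 24 clr 2.5 tip [43. 32.] hend z 142
-145.0 133.0 27 clr 3.6 tip [42. 27.] hend z 149
-140.0 133.0 27 clr 3.6 tip [47. 27.] hend z 149
-135.0 133.0 27 clr 3.6 tip [52. 27.] hend z 149
-130.0 133.0 27 clr 3.6 tip [57. 27.] hend z 149
-125.0 133.0 27 clr 3.2 tip [62. 27.] hend z 149
real	0m14.817s
user	0m14.381s
sys	0m0.041s
```

```bash
sed -i 's/np.arange(-150,-30,5.)/np.arange(-300,-30,5.)/; s/>=290/>=240/; s/40\*np.exp(-c\/3.)/60*np.exp(-c\/2.5)/' plan.py; time python3 plan.py
```

```text
-60.0 33.0 0 clr 0.0 tip [155.  24.] hend z 33
-60.0 38.0 0 clr 5.0 tip [155.  29.] hend z 38
-60.0 43.0 0 clr 10.0 tip [155.  34.] hend z 43
-65.0 48.0 0 clr 15.0 tip [150.  39.] hend z 48
-65.0 53.0 0 clr 12.0 tip [150.  44.] hend z 53
-65.0 58.0 3 clr 13.8 tip [149.  38.] hend z 60
-65.0 63.0 3 clr 10.1 tip [149.  43.] hend z 65
-65.0 68.0 6 clr 11.8 tip [148.  37.] hend z 72
-70.0 73.0 6 clr 7.3 tip [143.  42.] hend z 77
-70.0 78.0 9 clr 6.0 tip [141.  35.] hend z 83
-75.0 83.0 12 clr 4.9 tip [133.  29.] hend z 90
-80.0 83.0 12 clr 3.2 tip [128.  29.] hend z 90
-85.0 88.0 12 clr 3.0 tip [123.  34.] hend z 95
-90.0 88.0 12 clr 4.0 tip [118.  34.] hend z 95
-95.0 88.0 12 clr 4.9 tip [113.  34.] hend z 95
-100.0 93.0 15 clr 4.7 tip [105.  29.] hend z 102
-105.0 93.0 15 clr 4.7 tip [100.  29.] hend z 102
-110.0 93.0 15 clr 4.7 tip [95. 29.] hend z 102
-115.0 98.0 15 clr 5.6 tip [90. 34.] hend z 107
-120.0 98.0 15 clr 6.8 tip [85. 34.] hend z 107
-125.0 98.0 15 clr 7.5 tip [80. 34.] hend z 107
-130.0 98.0 15 clr 6.5 tip [75. 34.] hend z 107
-135.0 103.0 18 clr 4.1 tip [67. 28.] hend z
[... 1029 characters left out ...]
r 19.2 tip [-28.  77.] hend z 199
-215.0 188.0 27 clr 21.1 tip [-28.  82.] hend z 204
-215.0 193.0 27 clr 23.4 tip [-28.  87.] hend z 209
-215.0 198.0 27 clr 25.6 tip [-28.  92.] hend z 214
-215.0 203.0 27 clr 27.9 tip [-28.  97.] hend z 219
-215.0 208.0 27 clr 30.1 tip [-28. 102.] hend z 224
-215.0 213.0 27 clr 32.4 tip [-28. 107.] hend z 229
-215.0 218.0 27 clr 35.1 tip [-28. 112.] hend z 234
-215.0 223.0 27 clr 38.2 tip [-28. 117.] hend z 239
-215.0 228.0 27 clr 41.8 tip [-28. 122.] hend z 244
-215.0 233.0 27 clr 45.6 tip [-28. 127.] hend z 249
-215.0 238.0 27 clr 49.6 tip [-28. 132.] hend z 254
-215.0 243.0 27 clr 53.7 tip [-28. 137.] hend z 259
real	0m31.445s
user	0m30.810s
sys	0m0.069s
```

Emit:
drive_tool(
  twist=[
    [0,-0.028,0],
    [0,0,0],
    [0,0,0],
    [0,0,0],
    [0,0,0],
  ],
  dp=[
    [0,0,0],
    [5.5,0,0],
    [5.5,1,0.1],
    [0,3,0.1],
    [0,4,0],
  ],
  grip=[50,50,50,50,50],
)

```text
clock: 9.28
ee_pos: [0.5704, -0.0541, 0.1328]
orientation: [-1.568, 0.001, -1.703]
wrist_force: [-0.3, -0.5, 0.5]
opening: 0.0459
```

Emit:
drive_tool(
  twist=[
    [0,0,0],
  ],
  dp=[
    [0,0,0],
  ],
  grip=[50],
)

```text
clock: 9.4
ee_pos: [0.5676, -0.0529, 0.1307]
orientation: [-1.576, -0.001, -1.702]
wrist_force: [0.8, -0.5, 0.3]
opening: 0.046
```

```bash
python3 - <<'E'
from h import *
o=readout.observe(); print(o["clock"],o["ee_pos"],o["orientation"],o["joints"].round(2),o["joint_velocities"].round(3))
im=eyes.read_camera("wrist"); cv2.imwrite("pics/w5.png",im[:,:,::-1])
e=o["ee_pos"]; print(w2px("wrist",[e[0],e[1],.044],o))
o=readout.observe(); print(o["ee_pos"])
E
```

```text
9.4 [ 0.56761571 -0.05292648  0.13065864] [-1.57577786e+00 -6.52612002e-04 -1.70223801e+00] [-0.49  0.52  0.71  1.86 -0.42  0.92  0.28] [-0.015 -0.041  0.037 -0.059  0.026  0.041 -0.025]
[318.67625961 250.91792105]
[ 0.56895365 -0.05322338  0.13246174]
```

View pics/w5.png

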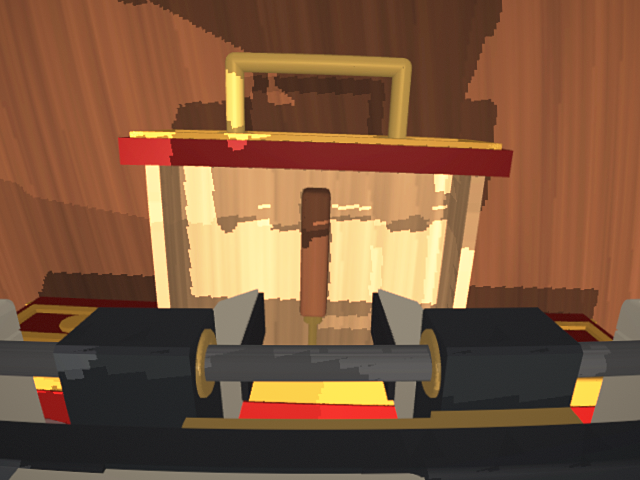

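The wrist view shows the handle from (316,189) to (313,316), between the fingers and slightly left of the TCP's foot at (319,251).

```bash
python3 - <<'E'
from h import *
o=readout.observe(); o["ee_pos"]=np.array([.5677,-.0530,.1307]); o["orientation"]=np.array([-1.575,-.0006,-1.702])
R=Ro.from_euler('xyz',o["orientation"]).as_matrix()
for p in ((316,191),(313,315)):
    P=px2w("wrist",p,.044,o); print(P.round(4), (R.T@(P-o["ee_pos"])).round(4))
print(readout.observe()["ee_pos"])
E
```

```text
[ 0.5712 -0.0149  0.044 ] [-0.0383  0.0867 -0.0012]
[ 0.5581 -0.0972  0.044 ] [ 0.045   0.0867 -0.0034]
[ 0.56895365 -0.05322338  0.13246174]
```

Emit:
drive_tool(
  twist=[
    [0,0,0],
    [0,0,0],
    [0,0,0],
    [0,0,0],
    [0,0,0],
  ],
  dp=[
    [-0.2,3,-0.3],
    [0,4,0],
    [0,2.6,0],
    [0,0.8,0],
    [0,0,0],
  ],
  grip=[50,50,50,50,50],
)

```text
clock: 10.07
ee_pos: [0.5678, -0.0508, 0.0298]
orientation: [-1.569, 0.0, -1.702]
wrist_force: [1.1, -0.1, 0.1]
opening: 0.0455
```

Emit:
drive_tool(
  twist=[
    [0,0,0],
  ],
  dp=[
    [0,0,0],
  ],
  grip=[50],
)

```text
clock: 10.2
ee_pos: [0.568, -0.0509, 0.0302]
orientation: [-1.568, 0.0, -1.703]
wrist_force: [-0.4, 0.5, 0.2]
opening: 0.0462
```

Emit:
drive_tool(
  twist=[
    [0,0,0],
    [0,0,0],
    [0,0,0],
    [0,0,0],
    [0,0,0],
  ],
  dp=[
    [0,0.4,-0.2],
    [0,0,0],
    [0,0,0],
    [0,0,0],
    [0,0,0],
  ],
  grip=[50,50,0,0,0],
)

```text
clock: 10.82
ee_pos: [0.5649, -0.0505, 0.0248]
orientation: [-1.571, 0.0, -1.703]
wrist_force: [0.8, 0.4, 1.3]
opening: 0.0201
```

Emit:
drive_tool(
  twist=[
    [0,0,0],
    [0,0,0],
  ],
  dp=[
    [0,0,0],
    [0,0,0],
  ],
  grip=[0,0],
)

```text
clock: 11.08
ee_pos: [0.5649, -0.0505, 0.0247]
orientation: [-1.571, 0.0, -1.703]
wrist_force: [-0.1, 0.3, -0.5]
opening: 0.018
```

```bash
cat > st.py <<'E'
from h import *
import sys
xa=np.array([-.160,-.987,0]);O=np.array([.556,-.112,0])
def state():
    o=readout.observe(); R=Ro.from_euler('xyz',o["orientation"]).as_matrix()
    th=np.arctan2(-R[2,0],np.hypot(R[0,0],R[1,0])); G=o["ee_pos"]-0.008*R[:,1]
    return ((G-O)@xa-.002)*1000, G[2]*1000, np.degrees(th), o
if __name__=="__main__":
    X,Z,t,o=state(); print("now",round(X,1),round(Z,1),round(t,2),"F",o["wrist_force"].round(1),"T",o["torque"].round(2),"op",o["opening"].round(4),"t",o["clock"],"j",o["joints"].round(2))
    W=[tuple(map(float,a.split(","))) for a in sys.argv[1:]]
    T=lambda X,Z,t:(X-8*np.sin(np.radians(t)),Z-8*np.cos(np.radians(t)))
    p=(X,Z,t)
    for w in W:
        a,b=T(*p),T(*w); d=np.subtract(b,a); s,c=np.sin(np.radians(p[2])),np.cos(np.radians(p[2]))
        print(w,"dp cm x %.2f y %.2f"%((c*d[0]-s*d[1])/10,(-s*d[0]-c*d[1])/10),"twz %.3f"%np.radians(w[2]-p[2])); p=w
E
python3 st.py=1 2>/dev/null; python3 st.py -- 2>/dev/null; python3 st.py " -63,40,0" " -63,48,0" " -65,58,3" " -66,68,6" " -71,78,9" " -76,84,12" " -83,86,12" " -90,88,12" " -97,90,13.5" " -105,93,15" " -120,98,15" " -132,100,16.5"
```

```text
Traceback (most recent call last):
  File "st.py", line 9, in <module>
    X,Z,t,o=state(); print("now",round(X,1),round(Z,1),round(t,2),"F",o["wrist_force"].round(1),"T",o["torque"].round(2),"op",o["opening"].round(4),"t",o["clock"],"j",o["joints"].round(2))
                                                                                                                              ^^^^^^^^^^^^^^^^^^
AttributeError: 'float' object has no attribute 'round'
```

```bash
sed -i 's/o\["opening"\].round(4)/round(o["opening"],4)/' st.py; python3 st.py " -63,40,0" " -63,48,0" " -65,58,3" " -66,68,6" " -71,78,9" " -76,84,12" " -83,86,12" " -90,88,12" " -97,90,13.5" " -105,93,15" " -120,98,15" " -132,100,16.5"
```

```text
now -64.1 32.7 0.0 F [-0.1  0.3 -0.5] T [-0.13  0.04  0.06] op 0.018 t 11.075 j [-0.41  0.65  0.59  1.95 -0.55  0.71  0.38]
(-63.0, 40.0, 0.0) dp cm x 0.11 y -0.73 twz -0.000
(-63.0, 48.0, 0.0) dp cm x 0.00 y -0.80 twz 0.000
(-65.0, 58.0, 3.0) dp cm x -0.24 y -1.00 twz 0.052
(-66.0, 68.0, 6.0) dp cm x -0.19 y -0.99 twz 0.052
(-71.0, 78.0, 9.0) dp cm x -0.64 y -0.94 twz 0.052
(-76.0, 84.0, 12.0) dp cm x -0.63 y -0.52 twz 0.052
(-83.0, 86.0, 12.0) dp cm x -0.73 y -0.05 twz 0.000
(-90.0, 88.0, 12.0) dp cm x -0.73 y -0.05 twz 0.000
(-97.0, 90.0, 13.5) dp cm x -0.75 y -0.05 twz 0.026
(-105.0, 93.0, 15.0) dp cm x -0.87 y -0.11 twz 0.026
(-120.0, 98.0, 15.0) dp cm x -1.58 y -0.09 twz 0.000
(-132.0, 100.0, 16.5) dp cm x -1.23 y 0.12 twz 0.026
```

Emit:
drive_tool(
  twist=[
    [0,0,0],
    [0,0,0],
    [0,0,0.052],
    [0,0,0],
  ],
  dp=[
    [0,-0.7,0],
    [0,-0.8,0],
    [-0.2,-1.0,0],
    [0,0,0],
  ],
  grip=[0,0,0,0],
)

```text
clock: 11.58
ee_pos: [0.5657, -0.0498, 0.0509]
orientation: [-1.569, 0.052, -1.705]
wrist_force: [0.4, 0.6, -0.7]
opening: 0.0178
```

```bash
python3 st.py " -66,68,6" " -71,78,9" " -76,84,12"; python3 - <<'E'
from h import *
im=eyes.read_camera("wrist"); cv2.imwrite("pics/w6.png",im[:,:,::-1])
im=eyes.read_camera("top"); cv2.imwrite("pics/t6.png",im[:,:,::-1])
E
```

```text
now -64.6 58.9 2.98 F [ 0.4  0.6 -0.7] T [-0.1   0.01 -0.01] op 0.0178 t 11.575 j [-0.38  0.61  0.58  1.93 -0.55  0.76  0.41]
(-66.0, 68.0, 6.0) dp cm x -0.23 y -0.90 twz 0.053
(-71.0, 78.0, 9.0) dp cm x -0.64 y -0.94 twz 0.052
(-76.0, 84.0, 12.0) dp cm x -0.63 y -0.52 twz 0.052
```

View pics/w6.png

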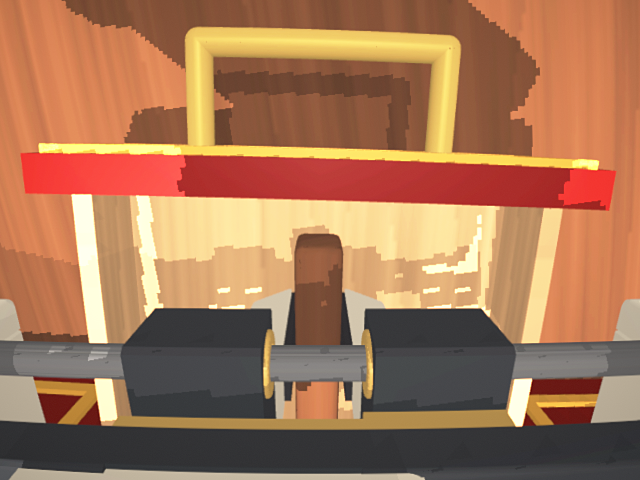

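View pics/t6.png

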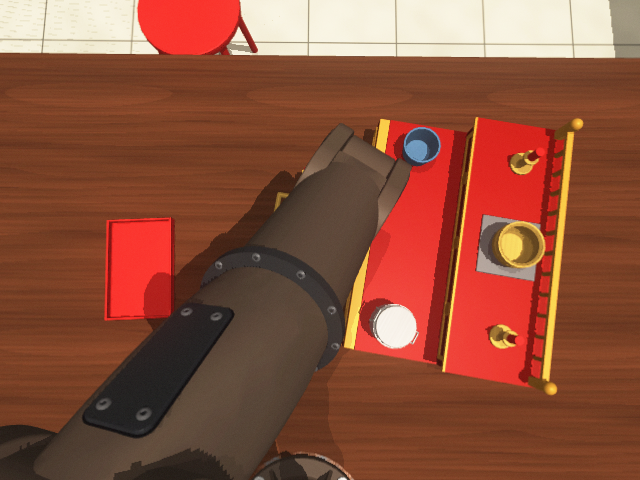

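```bash
cat > rg.py <<'E'
from h import *
o=readout.observe(); R=Ro.from_euler('xyz',o["orientation"]).as_matrix()
# handle-end top edge rotated by phi about the grip centre (head drooping: phi>0 raises handle end)
for phi in (-6,0,6,12):
    c,s=np.cos(np.radians(phi)),np.sin(np.radians(phi)); a,b=-.035,.011
    for nm,(a,b) in dict(top=(-.035,.011),bot=(-.035,-.011)).items():
        q=np.array([c*a+s*b, -.008-(-s*a+c*b),0]); print(phi,nm,w2px("wrist",o["ee_pos"]+R@q,o).round(1))
E
python3 rg.py
```

```text
-6 top [318.4 243.2]
-6 bot [318.2 233.4]
0 top [318.4 248.7]
0 bot [318.2 232.6]
6 top [318.4 255.4]
6 bot [318.3 232.7]
12 top [318.4 263.3]
12 bot [318.3 233.9]
```

The scoop came up rigidly with the gripper: the handle end face is seen at rows 234–247, against 233–249 predicted for no slip.

Emit:
drive_tool(
  twist=[
    [0,0,0.053],
    [0,0,0.052],
    [0,0,0.052],
    [0,0,0],
  ],
  dp=[
    [-0.2,-0.9,0],
    [-0.6,-0.9,0],
    [-0.6,-0.5,0],
    [0,0,0],
  ],
  grip=[0,0,0,0],
)

```text
clock: 12.18
ee_pos: [0.5666, -0.0376, 0.0741]
orientation: [-1.571, 0.208, -1.704]
wrist_force: [0.0, 0.2, -1.2]
opening: 0.0178
```

```bash
python3 st.py " -76,84,12" " -83,86,12" " -90,88,12" " -97,90,13.5" " -105,93,15" " -120,98,15" " -132,100,16.5"; python3 rg.py; python3 - <<'E'
from h import *
im=eyes.read_camera("wrist"); cv2.imwrite("pics/w7.png",im[:,:,::-1])
E
```

```text
now -75.5 82.0 11.93 F [ 0.   0.2 -1.2] T [-0.32  0.08 -0.03] op 0.0178 t 12.175 j [-0.24  0.56  0.5   1.91 -0.65  0.85  0.53]
(-76.0, 84.0, 12.0) dp cm x -0.09 y -0.19 twz 0.001
(-83.0, 86.0, 12.0) dp cm x -0.73 y -0.05 twz 0.000
(-90.0, 88.0, 12.0) dp cm x -0.73 y -0.05 twz 0.000
(-97.0, 90.0, 13.5) dp cm x -0.75 y -0.05 twz 0.026
(-105.0, 93.0, 15.0) dp cm x -0.87 y -0.11 twz 0.026
(-120.0, 98.0, 15.0) dp cm x -1.58 y -0.09 twz 0.000
(-132.0, 100.0, 16.5) dp cm x -1.23 y 0.12 twz 0.026
-6 top [318.3 243.3]
-6 bot [318.2 233.5]
0 top [318.3 248.8]
0 bot [318.2 232.6]
6 top [318.3 255.5]
6 bot [318.2 232.8]
12 top [318.4 263.4]
12 bot [318.2 234. ]
```

View pics/w7.png

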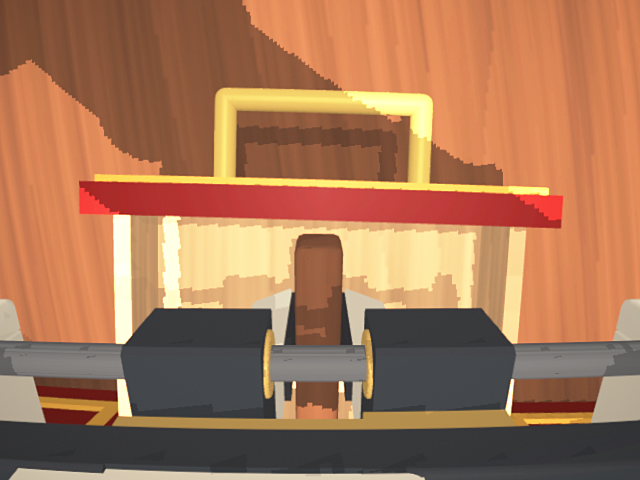

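Emit:
drive_tool(
  twist=[
    [0,0,0],
    [0,0,0],
    [0,0,0],
    [0,0,0.026],
    [0,0,0.026],
  ],
  dp=[
    [0,-0.2,0],
    [-0.7,-0.1,0],
    [-0.7,-0.1,0],
    [-0.8,0,0],
    [-0.9,-0.1,0],
  ],
  grip=[0,0,0,0,0],
)

```text
clock: 12.85
ee_pos: [0.5705, -0.0073, 0.086]
orientation: [-1.571, 0.263, -1.703]
wrist_force: [-0.1, 1.1, -1.8]
opening: 0.0174
```

```bash
python3 st.py  " -112,96,15" " -120,98,15" " -132,100,16.5" " -145,107,18" " -165,108,18"; python3 - <<'E'
from h import *
im=eyes.read_camera("scene"); cv2.imwrite("pics/s8.png",im[:,:,::-1][100:340,150:450].repeat(2,0).repeat(2,1))
E
```

```text
now -105.6 93.7 15.06 F [-0.1  1.1 -1.8] T [-0.42  0.11 -0.03] op 0.0174 t 12.85 j [-0.25  0.55  0.48  1.91 -0.68  0.87  0.52]
(-112.0, 96.0, 15.0) dp cm x -0.68 y -0.06 twz -0.001
(-120.0, 98.0, 15.0) dp cm x -0.82 y 0.01 twz 0.000
(-132.0, 100.0, 16.5) dp cm x -1.23 y 0.12 twz 0.026
(-145.0, 107.0, 18.0) dp cm x -1.47 y -0.30 twz 0.026
(-165.0, 108.0, 18.0) dp cm x -1.93 y 0.52 twz 0.000
```

View pics/s8.png

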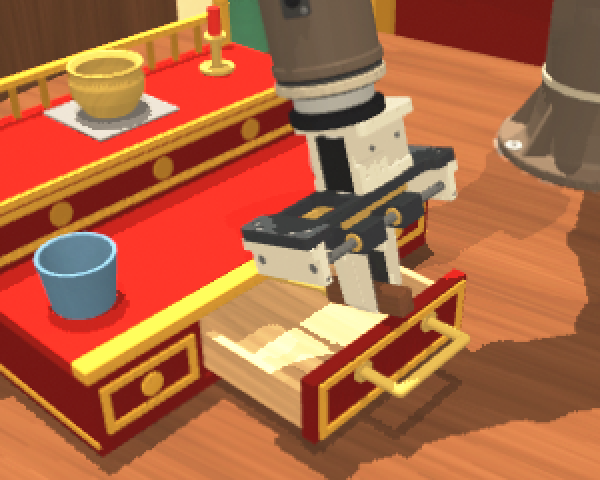

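The scene view shows the handle end already above the drawer front, the gripper clear of the rail, and the drawer still open.

Emit:
drive_tool(
  twist=[
    [0,0,0],
    [0,0,0],
    [0,0,0.026],
    [0,0,0.026],
    [0,0,0],
  ],
  dp=[
    [-0.7,-0.1,0],
    [-0.8,0,0],
    [-1.2,0.1,0],
    [-1.5,-0.3,0],
    [0,0,0],
  ],
  grip=[0,0,0,0,0],
)

```text
clock: 13.52
ee_pos: [0.5761, 0.0322, 0.1005]
orientation: [-1.57, 0.314, -1.702]
wrist_force: [0.0, -1.2, -1.7]
opening: 0.018
```

```bash
python3 st.py " -155,108,18" " -165,110,18" " -175,118,21" " -190,133,24" " -205,148,27" " -215,165,27"; python3 rg.py|grep '^0'; python3 - <<'E'
from h import *
im=eyes.read_camera("wrist"); cv2.imwrite("pics/w9.png",im[:,:,::-1])
E
```

```text
now -145.0 108.1 18.01 F [ 0.  -1.2 -1.7] T [-0.46  0.13  0.01] op 0.018 t 13.525 j [-0.27  0.53  0.45  1.9  -0.72  0.89  0.5 ]
(-155.0, 108.0, 18.0) dp cm x -0.95 y 0.32 twz -0.000
(-165.0, 110.0, 18.0) dp cm x -1.01 y 0.12 twz 0.000
(-175.0, 118.0, 21.0) dp cm x -1.24 y -0.45 twz 0.052
(-190.0, 133.0, 24.0) dp cm x -1.98 y -0.86 twz 0.052
(-205.0, 148.0, 27.0) dp cm x -2.02 y -0.76 twz 0.052
(-215.0, 165.0, 27.0) dp cm x -1.66 y -1.06 twz 0.000
0 top [318.3 248.8]
0 bot [318.1 232.7]
```

View pics/w9.png

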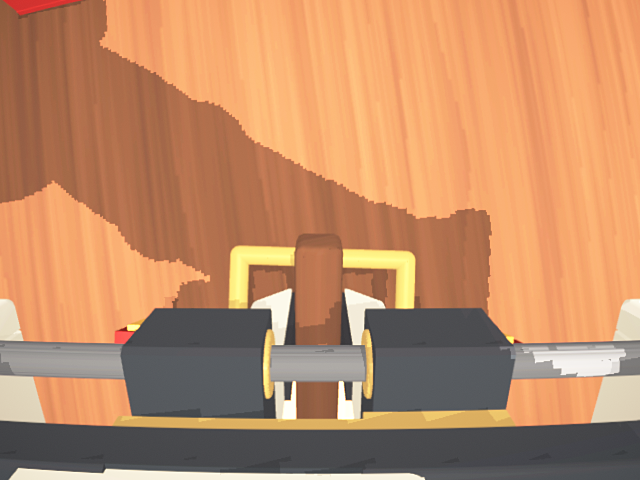

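The grip is still rigid, with the end face at rows 234–248, and the forces are small. I'll keep drawing it out.

Emit:
drive_tool(
  twist=[
    [0,0,0],
    [0,0,0],
    [0,0,0.052],
    [0,0,0],
  ],
  dp=[
    [-1.0,0.3,0],
    [-1.0,0.1,0],
    [-1.2,-0.4,0],
    [0,0,0],
  ],
  grip=[0,0,0,0],
)

```text
clock: 14.08
ee_pos: [0.5799, 0.0619, 0.11]
orientation: [-1.57, 0.365, -1.703]
wrist_force: [0.2, 0.9, -1.8]
opening: 0.0176
```

```bash
python3 st.py " -190,133,24" " -205,148,27" " -215,165,27" " -220,190,27"
```

```text
now -174.6 117.4 20.92 F [ 0.2  0.9 -1.8] T [-0.56  0.15  0.05] op 0.0176 t 14.075 j [-0.27  0.52  0.43  1.9  -0.76  0.91  0.49]
(-190.0, 133.0, 24.0) dp cm x -2.04 y -0.90 twz 0.054
(-205.0, 148.0, 27.0) dp cm x -2.02 y -0.76 twz 0.052
(-215.0, 165.0, 27.0) dp cm x -1.66 y -1.06 twz 0.000
(-220.0, 190.0, 27.0) dp cm x -1.58 y -2.00 twz 0.000
```

Emit:
drive_tool(
  twist=[
    [0,0,0.052],
    [0,0,0.052],
    [0,0,0],
    [0,0,0],
  ],
  dp=[
    [-2.0,-0.9,0],
    [-2.0,-0.8,0],
    [-1.7,-1.1,0],
    [-1.6,-2.0,0],
  ],
  grip=[0,0,0,0],
)

```text
clock: 14.58
ee_pos: [0.5855, 0.1081, 0.1843]
orientation: [-1.572, 0.471, -1.703]
wrist_force: [-0.4, 0.3, -1.1]
opening: 0.0177
```

```bash
python3 st.py " -220,230,27" " -220,270,27" " -220,320,27"; python3 - <<'E'
from h import *
im=eyes.read_camera("scene"); cv2.imwrite("pics/s10.png",im[:,:,::-1])
E
```

```text
now -220.4 191.5 26.99 F [-0.4  0.3 -1.1] T [-0.72  0.08 -0.01] op 0.0177 t 14.575 j [-0.29  0.44  0.41  1.84 -0.78  1.03  0.42]
(-220.0, 230.0, 27.0) dp cm x -1.72 y -3.45 twz 0.000
(-220.0, 270.0, 27.0) dp cm x -1.82 y -3.56 twz 0.000
(-220.0, 320.0, 27.0) dp cm x -2.27 y -4.46 twz 0.000
```

View pics/s10.png

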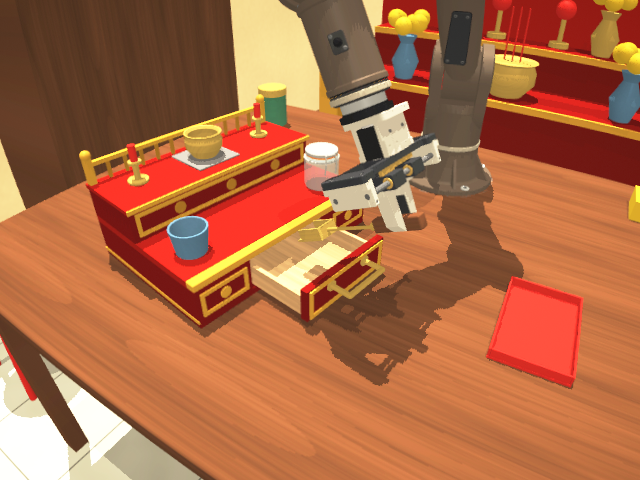

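The scoop, with its shovel head at about (318,232), is now above the drawer and outside the rail, so I'm raising it.

Emit:
drive_tool(
  twist=[
    [0,0,0],
    [0,0,0],
    [0,0,0],
    [0,0,0],
    [0,0,0],
  ],
  dp=[
    [-1.7,-3.4,0],
    [-1.8,-3.5,0],
    [-2.2,-4.4,0],
    [0,0,0],
    [0,0,0],
  ],
  grip=[0,0,0,0,0],
)

```text
clock: 15.25
ee_pos: [0.5854, 0.107, 0.3098]
orientation: [-1.571, 0.47, -1.703]
wrist_force: [0.1, -0.3, -1.9]
opening: 0.0176
```

Emit:
drive_tool(
  twist=[
    [0,0,0],
    [0,0,0],
    [0,0,0],
    [0,0,0],
  ],
  dp=[
    [0,0,0],
    [0,0,0],
    [0,0,0],
    [0,0,0],
  ],
  grip=[0,0,0,0],
)

```text
clock: 15.75
ee_pos: [0.5857, 0.1068, 0.3096]
orientation: [-1.571, 0.469, -1.703]
wrist_force: [0.3, -0.3, -1.9]
opening: 0.0178
```

```bash
python3 st.py; python3 - <<'E'
from h import *
o=readout.observe();print(o["joint_velocities"].round(3))
im=eyes.read_camera("scene"); cv2.imwrite("pics/s11.png",im[:,:,::-1])
for k in ("scoop","jar","cup","tray"): print("scene",k,[(d["p"],d["point"]) for d in eyes.boxes_of(k,"scene")[:2]])
im=eyes.read_camera("top"); cv2.imwrite("pics/t11.png",im[:,:,::-1])
for k in ("jar","cup","tray"): print("top",k,[(d["p"],d["point"]) for d in eyes.boxes_of(k,"top")[:2]])
R=Ro.from_euler('xyz',o["orientation"]).as_matrix()
tip=o["ee_pos"]+R@[.215,.001,0]; print("tip",tip,w2px("scene",tip)); he=o["ee_pos"]+R@[-.035,-.008,0]; print("he",he,w2px("scene",he))
E
```

```text
now -219.1 316.7 26.87 F [ 0.3 -0.3 -1.9] T [-0.63  0.16 -0.03] op 0.0178 t 15.75 j [-0.34  0.32  0.47  1.68 -0.65  1.24  0.22]
[ 0.001 -0.002  0.    -0.002 -0.     0.001  0.001]
scene scoop [(0.68, [0.5838, 0.0419, 0.2859])]
scene jar [(0.84, [0.4037, -0.1459, 0.1264]), (0.74, [0.5967, -0.233, 0.0938])]
scene cup [(0.81, [0.7087, -0.2112, 0.1206])]
scene tray [(0.66, [0.4943, 0.3329, 0.0058])]
top jar []
top cup []
top tray [(0.63, [0.4768, 0.3314, 0.0065])]
tip [ 0.56047839 -0.08287515  0.21154334] [301.80732984 172.4691642 ]
he [0.58937424 0.13415258 0.33255985] [433.97351128 135.17383629]
```

View pics/s11.png

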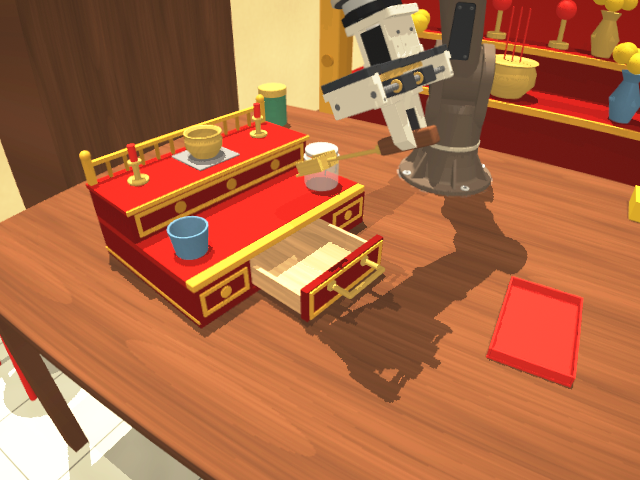

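View pics/t11.png

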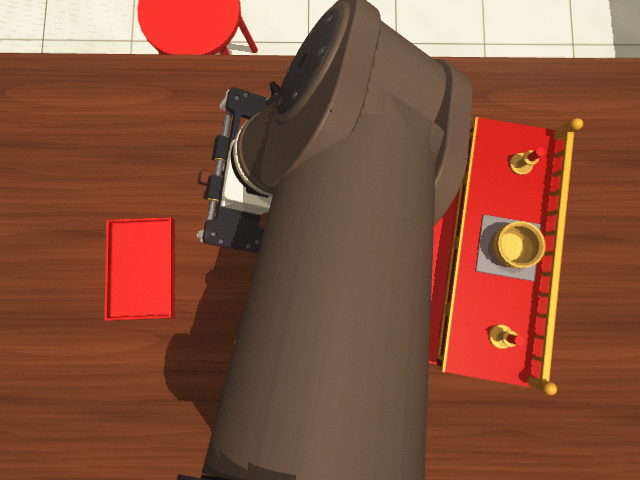

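The scoop hangs clear: tip seen at (298,170), predicted (302,172), at z about 0.21 m. The jar, cup, tray and open drawer are unchanged, so I'm handing in.

```bash
python3 -c "
from bench import arm
print(arm.sign_off())"
```

```text
the job is handed in; nothing more can be done
None
```

I handed the job in at about 16 s, with the scoop held still in the gripper above the open drawer. The sign-off gives no verdict, so what follows is from my own last checks.

- **Drawer:** I gripped the brass bar and pulled until the force rose sharply (about 19 N) after 11.3 cm of travel. In the last scene picture it is still fully open.
- **Scoop:** I gripped it across the handle, tipped the handle end to about 89 mm with the head still under the rail, and drew it out on a slant of 12–27°. I read the wrist force between moves; it stayed below about 2 N, with no sign of pressing on the rail.
- **Final hold:** By the arm's pose, the tip is at about 0.21 m and the handle end at about 0.33 m; both need to be above 0.156 m. The tip appears within about 4 pixels of where that pose puts it. The gripper is 17.8 mm open on the 18 mm handle, and joint speeds are near zero.
- **Bystanders:** In the scene view, cup and tray are within about 4 mm of their starting positions.
- **Jar:** It was partly hidden behind the scoop, so only part of it could be compared. Its position along the table agrees within 3 mm, but the reported height of its visible part was 16 mm lower.
- **Top camera:** The arm blocked its view of the jar and cup at the end. It confirmed only the tray.

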